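# Set the sample carriage of a transmission bench and take the reading

## Task

Slide the sample carriage along its rail until the small steel arrow on it lines up with the arrow of the fixed pointer block beside the rail, and leave it there. Then, on the meter, press the round key fully and let it spring back, and after it the long bar key; never press the small square key, and press no key while the carriage is off its mark or two keys together. Leave the glassware and other things on the bench where they are.

Things in the scene. Friction and masses are not known exactly. Their poses are not given: they have to be found in the camera images.
- rail: aluminium rail of the light-transmission bench, fixed to the table: 60 mm wide, 530 mm long, top face 25 mm above the table; origin on the table under its middle, its y axis runs along the rail, its x axis points across it, away from the robot. A grey box (lamp house, detector; 70 x 55 mm, top 100 mm high) stands at each end, their facing sides at y = -207 and +207 mm.
- carriage (a joint): position of the carriage along the rail in m, 0 to 0.22, growing towards the rail's +y; at 0 the carriage's middle is at y = -100 mm on the rail. It slides with some friction (about 3 N) and stays where it is left.
- carriage_mid (a point): middle of the carriage's aluminium block, 41 mm above the table. Block: 76 mm across the rail, 64 mm along it, 26 to 56 mm above the table, flat end faces at y = +-32 mm. A thin black sample frame with a glass pane (56 mm wide, 10 mm thick) stands across its middle, in line with its arrow, up to 102 mm above the table. Axes as the rail's.
- carriage_tip (a point): tip of the small flat dark steel arrow lying on the carriage's block at its edge away from the robot, 48 mm from the rail's centre line, 59 mm above the table; axes as the rail's
- marker_tip (a point): tip of the like arrow on the fixed pointer block (black plastic, 30 mm wide along the rail, 56 mm high, with a steel thumb screw on top in line with the arrow) that stands beside the rail on the side away from the robot; it points at the rail. 52 mm from the rail's centre line, 59 mm above the table; axes as the rail's. When lined up the two arrow tips face each other, 4 mm apart.
- meter: grey desk meter fixed to the table, 140 x 190 mm, 30 mm high, with a display ridge 60 mm high along its edge away from the robot; three white keys on black bases sit in a row along its y axis, 56 mm apart, in any order. Origin on the table under its middle.
- key_round_top (a point): middle of the top face of the white round key, 28 mm across; 48 mm above the table when up, 10 mm proud of its base
- key_round (a joint): travel of the round key in m: 0 up, 0.006 fully down; counts as pressed from 0.004; springs back, about 4.5 N fully down
- key_bar_top (a point): middle of the top face of the white long bar-shaped key, 44 mm (along the meter's x) x 14 mm; 48 mm above the table when up, 10 mm proud of its base
- key_bar (a joint): travel of the bar key in m: 0 up, 0.006 fully down; counts as pressed from 0.004; springs back, about 4.5 N fully down
- key_square_top (a point): middle of the top face of the white small square key, 18 mm; 48 mm above the table when up, 10 mm proud of its base
- key_square (a joint): travel of the square key in m: 0 up, 0.006 fully down; counts as pressed from 0.004; springs back, about 4.5 N fully down
- beaker_a: bystander, loose: clear glass beaker, 66 mm across, 85 mm high; origin at the middle of its underside
- beaker_b: bystander, loose: clear glass beaker, 60 mm across, 75 mm high; origin at the middle of its underside
- slide_beaker: bystander, loose: clear glass beaker, 74 mm across, 90 mm high, with three greenish glass slides standing in it; origin at the middle of its underside
- jar: bystander, loose: brown glass jar with black cap, 68 mm across, 130 mm high; origin at the middle of its underside
- cube_a: bystander, loose: small white plastic cube, 24 mm; origin at the middle of its underside
- cube_b: bystander, loose: small white plastic block, 26 x 26 x 20 mm; origin at the middle of its underside
- spatula: bystander, loose: steel lab spatula, 166 mm long, 4 mm thick, lying flat; origin at the middle of its underside
Not all that is in view belongs to the job. What is shaped like the part that bears marker_tip but orange, pink or purple is not meant.

How it is judged:
On the way, in this order (a step that is already met when the one before it is completed fails the run):
1. the carriage stands still at the pointer (within 5 mm) (y of carriage_tip in the frame of marker_tip between -0.005 and 0.005 m and velocity of joint carriage between -0.01 and 0.01 m/s), for 0.3 s.
2. the round key is pressed alone, the carriage at the pointer (value of joint key_round above 0.004 m and value of joint key_bar below 0.0015 m and y of carriage_tip in the frame of marker_tip between -0.005 and 0.005 m), for 0.05 s.
3. the bar key is pressed alone, the carriage at the pointer (value of joint key_bar above 0.004 m and value of joint key_round below 0.0015 m and y of carriage_tip in the frame of marker_tip between -0.005 and 0.005 m), for 0.05 s.
At the end, for the whole second after the job is handed in: The carriage's arrow is within 5 mm of the pointer's along the rail and at rest, all three keys are up again (less than 1.5 mm down), and the beakers and jar stand upright (tilt under 0.2 rad) (all of step 1 and value of joint each of key_round, key_bar, key_square below 0.0015 m and angle between each of beaker_a, beaker_b, slide_beaker, jar's own z axis and vertical below 0.2 rad); the robot touches nothing.
It fails at once if the small square key is pressed (more than 3 mm) (value of joint key_square above 0.003 m).
It fails at once if two keys are pressed together (value of joint each of key_round, key_bar above 0.003 m).
It fails at once if a key is pressed while the carriage is more than 8 mm off the pointer (value of joint any of key_round, key_bar above 0.003 m and not (y of carriage_tip in the frame of marker_tip between -0.008 and 0.008 m)).
It fails at once if a bystander is moved more than 30 mm (distance of any of beaker_a, beaker_b, slide_beaker, jar, cube_a, cube_b, spatula from where it was at the start of the episode above 0.03 m).
It also fails if it takes over 64 s, if anything falls off the work surface, if the arm or the gripper's body presses on something with over 40 N, if the wrist force passes 120 N, or if a joint passes its speed limit or range.

## Robot

A 6-joint arm with a two-finger parallel gripper is mounted at the origin on the work surface. World frame = base frame: x ahead of the robot, y to its left, z up, the work surface at z = 0. Lengths are in m, angles in rad, forces in N, time in s.
With the tool pointing down it reaches from about 0.3 to 0.95 m from the base axis. Payload 3.1 kg.
Tool frame: the origin (TCP) lies at the very end of the fingers, on their centre line; the grasp point (between the pads) lies 19 mm behind it; z points along the fingers, y is the line along which they close (so a half turn about z gives the same grasp; the last joint's range is limited). The gripper opens to 85 mm and grips with 20 to 120 N. Pads are 22 mm wide; open, the fingers measure 114 mm over their backs; the gripper's body (76 mm by 85 mm) begins 54 mm behind the grasp point. The pads swing forward as they close: fully open they stand 13 mm farther back than shut.
Start: joints at [-1.392, 0.308, 1.634, -0, 1.2, -0.07], TCP at [0.154, -0.606, 0.196] pointing down, gripper open.
Joint ranges: [-3.06, 3.06], [-0.79, 1.96], [0.05, 2.63], [-1.19, 4.34], [0.05, 2.64], [-2.94, 2.94]. Speed limits (rad/s): [2.79, 2.79, 3.14, 3.14, 3.14, 3.14].

## Interface

Orientations are given as a rotation vector (axis times angle).
In Python, from rig import env gives the robot as it stands.
- The arm moves only by the tool move_arm, never from a script. Its argument "rows" is a list of rows, each an object with "jaw": the finger opening in cm, from 0 to 8.54; "travel": the shift along the world's x, y, z in cm, a list of three; "angular": the turn, a rotation vector about the world's x, y, z in degrees, a list of three. A call has 1 to 12 rows; each row is the pose to reach, as a shift and turn from the pose commanded when the call began; what a row does not reach only later rows make up. A row lasts 1/12 s, in which the tool goes at most 41.7 mm and 7.16 degrees, less where a joint would pass 70% of its speed; a pose out of reach is approached as far as the arm can. A call with a gripper value outside its range is refused whole. The fingers move at their own pace and stop on an object; "newtons" is the grip in N (left out, the last holds). Time passes only in rows, so rows that repeat a pose let the fingers close. It gives the time, the measured TCP pose, the force, the opening and the grip force at its end, in the units of the state.
- env.sense(): the state, without advancing time (a new reading comes with each control period).
- env.read_camera(name): name is "side" or "top" or "wrist"; returns a dict with "pixels" (480x640x3 uint8, red, green, blue), "depth" (480x640 float32, m along the optical axis (not along the pixel's ray), 0 where there is no reading), "fx", "fy", "cx", "cy" (pixels), "rvec" (rotation vector, rad) and "tvec" (3), from world to camera coordinates, as OpenCV has them. Camera axes: x right, y down, z forward; pixel columns grow to the right and rows downward; lengths in m; the calibration is good to about 2 mm. A picture is of the moment at which its call begins.
- env.job_done(): hands the job in; it is judged then, once.
The state is a dict: "time": time; "joint_pos": joint angles; "dq": joint speeds; "joint_efforts": joint torques, N m; "eef_pos": TCP position; "orientation": TCP orientation; "force": force on the tool from outside, world axes, zero at the start; "moment": the same for the moment, N m; "finger_gap": finger opening in m; "finger_force": force on a finger pad.
Only numpy, scipy, OpenCV 4.12 (cv2) and the standard library are available. Lean on these libraries where they do the work, as an engineer would, in place of code of your own. Each camera call takes 0.05 s, during which the arm holds its last target. There are 200 camera calls.

## Working session

There is one attempt and no reset: what is moved stays moved. The work goes in short steps, Python scripts to look and compute and a tool call to move; the robot and the scene stay as the last step left them, time stands still between calls to the robot, and variables do not carry over. Pictures are saved under pics/ and viewed, at most 10 in all, crops included, and the job is handed in when it is done.

Besides the shell and the picture viewer there is one more tool, called after "Call:" in YAML: its name, and indented under it one key for each argument. move_arm: Moves the arm, as the interface text tells. Its arguments: {"type":"object","properties":{"rows":{"type":"array"},"newtons":{"type":"number"}},"required":["rows"]}

```bash
mkdir -p pics; cat > h.py <<'E'
import numpy as np, cv2, pickle
from rig import env
def snap(n):
    c=env.read_camera(n); pickle.dump(c,open(f'{n}.pkl','wb')); return c
def load(n): return pickle.load(open(f'{n}.pkl','rb'))
def pose(c):
    R=cv2.Rodrigues(np.array(c['rvec'],float))[0]; return R,np.array(c['tvec'],float).ravel()
def ray(c,u,v,z):
    R,t=pose(c); o=-R.T@t; d=R.T@np.array([(u-c['cx'])/c['fx'],(v-c['cy'])/c['fy'],1]); return o+d*(z-o[2])/d[2]
def dep(c,u,v):
    R,t=pose(c); D=c['depth'][int(v),int(u)]; return R.T@(D*np.array([(u-c['cx'])/c['fx'],(v-c['cy'])/c['fy'],1])-t)
def proj(c,p):
    R,t=pose(c); q=R@np.array(p)+t; return c['fx']*q[0]/q[2]+c['cx'],c['fy']*q[1]/q[2]+c['cy']
E
python3 - <<'E'
from h import *
for n in('top','side'):
    c=snap(n); cv2.imwrite(f'pics/{n}0.png',c['pixels'][...,::-1]); R,t=pose(c); print(n,-R.T@t,R[2],c['fx'])
print(env.sense())
E
```

```text
top [ 0.40235359 -0.00846096  1.3446447 ] [ 0.1348996   0.02446224 -0.99055727] 547.010243310917
side [ 0.52746701 -0.60425854  0.72020056] [ 0.06824699  0.69098799 -0.71963737] 452.6522807710299
{'time': 0.1, 'joint_pos': array([-1.39166697e+00,  3.08918255e-01,  1.63503917e+00, -5.26375423e-06,
        1.19970767e+00, -6.96885602e-02]), 'dq': array([-0.00146473, -0.00271041, -0.00275651, -0.00174395, -0.00176003,
       -0.0018708 ]), 'joint_efforts': array([-4.09097720e-04, -4.16408229e+01, -2.77645326e+01, -1.26329196e-04,
        4.03952159e-03,  1.29445630e-05]), 'eef_pos': array([ 0.15374596, -0.60496074,  0.19537136]), 'orientation': array([-3.11525840e+00, -3.89581068e-01,  1.85615647e-04]), 'force': array([-0.41496949, -0.47250363,  0.02293067]), 'moment': array([-0.02221677, -0.01862571,  0.03735334]), 'finger_force': 0.0, 'finger_gap': 0.0850924330047892}
```

View pics/top0.png

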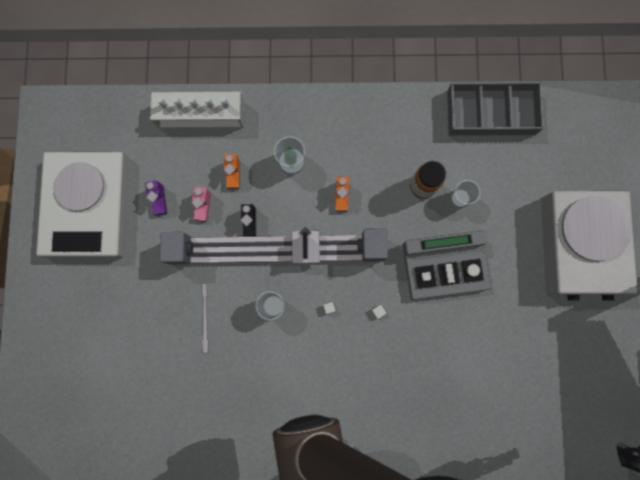

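View pics/side0.png

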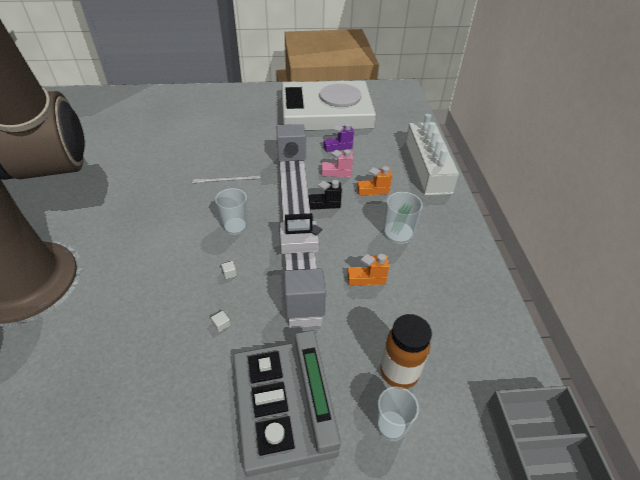

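The top view shows the carriage at about (306,246) and the black pointer at (248,220). The meter's keys are the square at (426,276), the bar at (450,273) and the round key at (473,270). The side view agrees. The carriage has to move left in the top image, which is +y.

```bash
python3 - <<'E'
from h import *
c=load('top');im=c['pixels']; 
crop=cv2.resize(im[195:275,160:390],None,fx=3.4,fy=3.4,interpolation=cv2.INTER_CUBIC)
crop2=cv2.resize(im[225:305,395:500],None,fx=3.4,fy=3.4,interpolation=cv2.INTER_CUBIC)
o=np.zeros((560,800,3),np.uint8);o[:272,:782]=crop;o[280:552,:357]=crop2
cv2.imwrite('pics/crop.png',o[...,::-1])
hsv=cv2.cvtColor(im,cv2.COLOR_RGB2HSV)
m=((im.min(2)>190)).astype(np.uint8)
m[:255]=0;m[295:]=0;m[:,:412]=0;m[:,490:]=0
n,_,st,ce=cv2.connectedComponentsWithStats(m)
for i in range(1,n):
    if st[i,4]>15: print('key',st[i],ce[i].round(1),ray(c,*ce[i],.048).round(4),dep(c,*ce[i]).round(4))
s=load('side');im=s['pixels'];m=(im.min(2)>190).astype(np.uint8);m[:350]=0;m[:,:240]=0;m[:,300:]=0
n,_,st,ce=cv2.connectedComponentsWithStats(m)
for i in range(1,n):
    if st[i,4]>15: print('skey',st[i],ce[i].round(1),ray(s,*ce[i],.048).round(4),dep(s,*ce[i]).round(4))
for p in [(165,237),(183,237),(165,257),(365,234),(384,234),(386,254),(172,247),(375,244),(306,258),(294,256),(318,255)]: print(p,dep(c,*p).round(4))
E
```

```text
(165, 237) [0.5693 0.3696 0.0995]
(183, 237) [0.569  0.3272 0.1013]
(165, 257) [0.5228 0.3674 0.1007]
(365, 234) [ 0.5751 -0.092   0.1025]
(384, 234) [ 0.5751 -0.1354  0.1021]
(386, 254) [ 0.5293 -0.1394  0.1007]
(172, 247) [0.5458 0.3517 0.1018]
(375, 244) [ 0.5522 -0.1146  0.1016]
(306, 258) [0.5247 0.0449 0.0544]
(294, 256) [0.5287 0.0729 0.0614]
(318, 255) [0.5313 0.0164 0.0592]
```

View pics/crop.png

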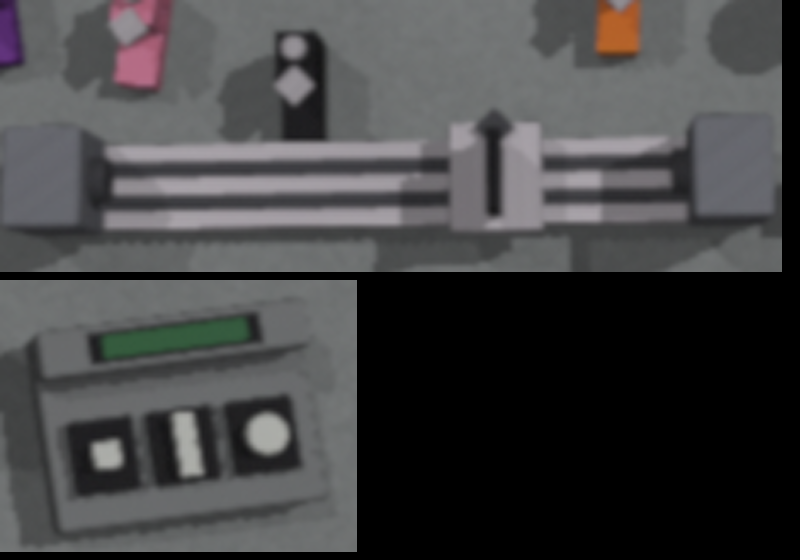

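```bash
cat > meas.py <<'E'
from h import *
c=snap('top');im=c['pixels'].astype(int)
# rail axis: dark outer grooves, columns in clear stretch
pts=[]
for u in list(range(196,275,4))+list(range(325,355,4)):
    col=im[236:264,u].sum(1); b=np.where(col>330)[0]
    if len(b)>6: pts.append(ray(c,u,236+(b[0]+b[-1])/2,.025)[:2])
pts=np.array(pts); k=np.polyfit(pts[:,1],pts[:,0],1)
for _ in range(3):
    r=pts[:,0]-np.polyval(k,pts[:,1]); g=abs(r)<.004; k=np.polyfit(pts[g,1],pts[g,0],1)
ya=np.array([k[0],1])/np.hypot(1,k[0]); xa=np.array([ya[1],-ya[0]]); o=np.array([k[1],0])
print('rail x=%.4f+%.4f*y n=%d'%(k[1],k[0],g.sum()))
def R(p): return ((np.array(p[:2])-o)@xa).round(4),((np.array(p[:2])-o)@ya).round(4)
def blob(m,x0,y0,x1,y1,z,name,c=c):
    w=np.zeros(m.shape,np.uint8); w[y0:y1,x0:x1]=m[y0:y1,x0:x1]
    n,_,st,ce=cv2.connectedComponentsWithStats(w)
    for i in range(1,n):
        if st[i,4]>=8: p=ray(c,*ce[i],z); print(name,st[i],ce[i].round(1),p.round(4),R(p))
mn=im.min(2)
E
cat > a.py <<'E'
from meas import *
blob(mn>110,235,200,262,240,.059,'ptr')
blob(mn>140,414,260,488,292,.048,'key')
print(im[222:236,300:312].mean(2).astype(int)); print(im[212:232,240:256].mean(2).astype(int))
s=load('side'); ms=s['pixels'].min(2)
blob(ms>140,240,350,305,450,.048,'skey',s)
E
python3 a.py
```

```text
rail x=0.5527+-0.0090*y n=28
ptr [237 200   7   2   8] [239.6 200.1] [0.6638 0.2048 0.059 ] (np.float64(0.113), np.float64(0.2038))
ptr [255 200   7   7  24] [259.  202.9] [0.6569 0.1579 0.059 ] (np.float64(0.1056), np.float64(0.157))
ptr [243 206   6   6  29] [245.7 208.4] [0.6436 0.1897 0.059 ] (np.float64(0.0926), np.float64(0.1889))
ptr [241 215  10  10  64] [246.  219.7] [0.6162 0.1885 0.059 ] (np.float64(0.0652), np.float64(0.188))
ptr [235 236  27   4  86] [248.4 237.9] [0.5723 0.182  0.059 ] (np.float64(0.0213), np.float64(0.1818))
key [447 264   7  18  84] [449.6 272.7] [ 0.4903 -0.2938  0.048 ] (np.float64(-0.065), np.float64(-0.2932))
key [469 265  10  10  85] [473.4 269.6] [ 0.4975 -0.3496  0.048 ] (np.float64(-0.0583), np.float64(-0.3491))
key [423 273   7   7  44] [426.1 276. ] [ 0.4826 -0.2383  0.048 ] (np.float64(-0.0722), np.float64(-0.2376))
[[115 115 113 112 111 112 113 115 116 116 117 116]
 [115 114 113 112 112 112 113 115 116 117 116 116]
 [113 112 113 113 113 113 113 115 117 117 116 115]
 [113 113 113 114 113 113 114 115 117 116 115 114]
 [114 114 113 111 105 10
[... 1451 characters left out ...]
 56  50  37  30  26  27  26  25  30  49]
 [ 76  73  63  44  33  33  34  32  30  30  29  27  26  26  29  49]
 [ 76  74  64  44  33  30  31  30  31  31  30  27  27  26  28  49]
 [ 78  75  64  45  32  31  31  31  30  30  30  29  28  26  30  49]
 [ 77  75  64  45  33  30  30  29  31  31  30  30  29  27  30  51]
 [ 78  76  64  46  32  31  31  31  31  30  31  29  31  29  30  49]]
skey [259 358  12  13 133] [264.4 363.8] [ 0.4819 -0.2407  0.048 ] (np.float64(-0.073), np.float64(-0.24))
skey [255 389  29  16 310] [268.9 396.5] [ 0.489 -0.296  0.048] (np.float64(-0.0664), np.float64(-0.2954))
skey [265 423  19  21 313] [274.2 432.5] [ 0.4963 -0.3507  0.048 ] (np.float64(-0.0595), np.float64(-0.3502))
```

Call:
move_arm:
  rows:
    - {"jaw": 0, "travel": [3, 4, 2], "angular": [0, 0, -6]}
    - {"jaw": 0, "travel": [5, 7.5, 2], "angular": [0, 0, -12]}
    - {"jaw": 0, "travel": [7.5, 11, 2], "angular": [0, 0, -13.7]}
    - {"jaw": 0, "travel": [9.5, 14, 2], "angular": [0, 0, -13.7]}
    - {"jaw": 0, "travel": [11.5, 17, 2], "angular": [0, 0, -13.7]}
    - {"jaw": 0, "travel": [13.5, 20, 2], "angular": [0, 0, -13.7]}
    - {"jaw": 0, "travel": [15.5, 23, 2], "angular": [0, 0, -13.7]}
    - {"jaw": 0, "travel": [17.5, 26, 2], "angular": [0, 0, -13.7]}
    - {"jaw": 0, "travel": [19.5, 29, 2], "angular": [0, 0, -13.7]}
    - {"jaw": 0, "travel": [21.5, 32, 2], "angular": [0, 0, -13.7]}
    - {"jaw": 0, "travel": [23.5, 35, 2], "angular": [0, 0, -13.7]}
    - {"jaw": 0, "travel": [25.5, 37, 2], "angular": [0, 0, -13.7]}

```text
time: 1.15
eef_pos: [0.409, -0.2328, 0.2162]
orientation: [-3.14, -0.017, 0.001]
force: [-0.1, -0.5, 0.4]
finger_gap: -0.0001
finger_force: 0.0
```

Call:
move_arm:
  rows:
    - {"jaw": 0, "travel": [2, 3, 0], "angular": [0, 0, 0]}
    - {"jaw": 0, "travel": [4.5, 6, 0], "angular": [0, 0, 0]}
    - {"jaw": 0, "travel": [6.5, 9, 0], "angular": [0, 0, 0]}
    - {"jaw": 0, "travel": [8.5, 12, 0], "angular": [0, 0, 0]}
    - {"jaw": 0, "travel": [10.5, 15, 0], "angular": [0, 0, 0]}
    - {"jaw": 0, "travel": [12.5, 18, 0], "angular": [0, 0, 0]}
    - {"jaw": 0, "travel": [14.3, 19.8, -2], "angular": [0, 0, 0]}
    - {"jaw": 0, "travel": [14.3, 19.8, -5], "angular": [0, 0, 0]}
    - {"jaw": 0, "travel": [14.3, 19.8, -8], "angular": [0, 0, 0]}
    - {"jaw": 0, "travel": [14.3, 19.8, -11], "angular": [0, 0, 0]}
    - {"jaw": 0, "travel": [14.3, 19.8, -11], "angular": [0, 0, 0]}

```text
time: 2.07
eef_pos: [0.5456, -0.0365, 0.0997]
orientation: [-3.139, -0.016, 0.022]
force: [-1.6, 0.6, -0.9]
finger_gap: -0.0
finger_force: 0.0
```

```bash
python3 - <<'E'
from h import *
s=snap('side');w=snap('wrist')
print(env.sense()['eef_pos'])
o=np.hstack([cv2.resize(s['pixels'][130:330,200:400],(400,400)),cv2.resize(w['pixels'],(400,300))[[0]*50+list(range(300))+[0]*50]])
cv2.imwrite('pics/b.png',o[...,::-1])
E
```

```text
[ 0.55046618 -0.03749946  0.10534161]
```

View pics/b.png

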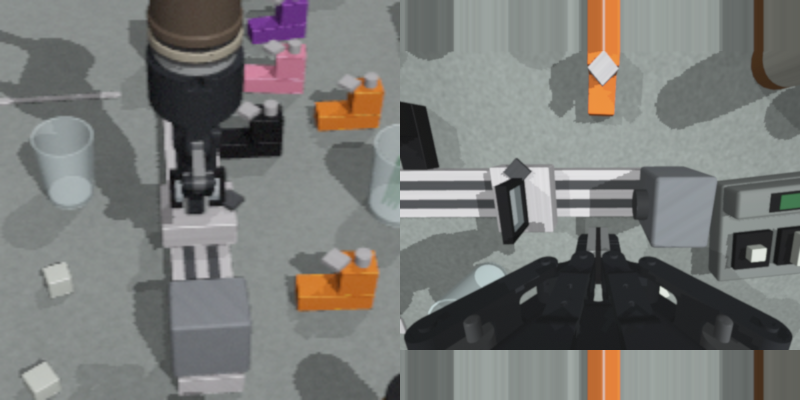

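The wrist view shows the closed fingers over the rail at about (598,235), between the carriage edge (550,195) and the end box (645,205). The path down is clear.

Call:
move_arm:
  rows:
    - {"jaw": 0, "travel": [0, 0, -2.5], "angular": [0, 0, 0]}
    - {"jaw": 0, "travel": [0, 0, -5], "angular": [0, 0, 0]}
    - {"jaw": 0, "travel": [0, 0, -6.4], "angular": [0, 0, 0]}
    - {"jaw": 0, "travel": [0, 0, -6.4], "angular": [0, 0, 0]}
    - {"jaw": 0, "travel": [0, 1.2, -6.4], "angular": [0, 0, 0]}
    - {"jaw": 0, "travel": [0, 2.2, -6.4], "angular": [0, 0, 0]}
    - {"jaw": 0, "travel": [0, 3.0, -6.4], "angular": [0, 0, 0]}
    - {"jaw": 0, "travel": [0, 3.5, -6.4], "angular": [0, 0, 0]}
    - {"jaw": 0, "travel": [0, 4.0, -6.4], "angular": [0, 0, 0]}
    - {"jaw": 0, "travel": [0, 4.4, -6.4], "angular": [0, 0, 0]}
    - {"jaw": 0, "travel": [0, 4.8, -6.4], "angular": [0, 0, 0]}
    - {"jaw": 0, "travel": [0, 5.2, -6.4], "angular": [0, 0, 0]}

```text
time: 3.17
eef_pos: [0.5519, 0.0146, 0.0426]
orientation: [3.141, 0.015, 0.0]
force: [0.8, 0.1, -0.7]
finger_gap: 0.0003
finger_force: 0.0
```

Call:
move_arm:
  rows:
    - {"jaw": 0, "travel": [0, 0.6, 0], "angular": [0, 0, 0]}
    - {"jaw": 0, "travel": [0, 1.3, 0], "angular": [0, 0, 0]}
    - {"jaw": 0, "travel": [0, 2.1, 0], "angular": [0, 0, 0]}
    - {"jaw": 0, "travel": [0, 2.9, 0], "angular": [0, 0, 0]}
    - {"jaw": 0, "travel": [0, 3.7, 0], "angular": [0, 0, 0]}
    - {"jaw": 0, "travel": [0, 4.5, 0], "angular": [0, 0, 0]}
    - {"jaw": 0, "travel": [0, 5.3, 0], "angular": [0, 0, 0]}
    - {"jaw": 0, "travel": [0, 6.1, 0], "angular": [0, 0, 0]}
    - {"jaw": 0, "travel": [0, 6.9, 0], "angular": [0, 0, 0]}
    - {"jaw": 0, "travel": [0, 7.7, 0], "angular": [0, 0, 0]}
    - {"jaw": 0, "travel": [0, 8.2, 0], "angular": [0, 0, 0]}
    - {"jaw": 0, "travel": [0, 8.5, 0], "angular": [0, 0, 0]}

```text
time: 4.17
eef_pos: [0.5514, 0.1002, 0.0422]
orientation: [-3.141, -0.016, 0.001]
force: [-2.6, -3.1, 0.2]
finger_gap: 0.0001
finger_force: 1.6
```

```bash
python3 - <<'E'
from h import *
s=snap('side');w=snap('wrist');t=snap('top')
q=env.sense();print(q['eef_pos'],q['force'])
w2=w['pixels'][100:400,:560]
o=np.vstack([cv2.resize(s['pixels'][150:270,250:380],(520,480))[:, :], ])
o=np.hstack([cv2.resize(s['pixels'][150:250,260:360],(300,300)),cv2.resize(t['pixels'][190:270,180:310],(487,300))])
o=np.vstack([o,cv2.resize(w2,(787,300))])
cv2.imwrite('pics/c.png',o[...,::-1])
E
```

```text
[0.55286208 0.10029403 0.04266603] [-0.49882321  0.32330341  0.56769674]
```

View pics/c.png

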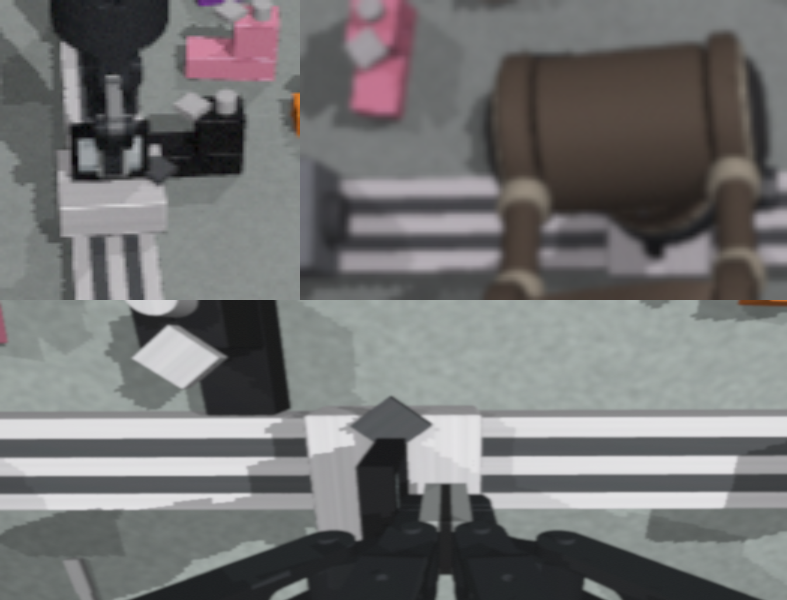

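The wrist view shows the carriage tip at crop (390,397) and the pointer's tip at (182,390). The block's right edge is at 481, which looks past the finger line at 448. I'll measure this before pushing further.

```bash
cat > wm.py <<'E'
from h import *
w=load('wrist'); f=560/787
def P(u,v): return u*f, 100+v-300 if False else 100+(v-300)
for n,u,v,z in [('ctip',390,397,.059),('mtip',182,390,.059),('blockR',481,430,.056),('blockL',310,430,.056),('frame',382,440,.102)]:
    a=P(u,v); print(n,np.round(a,1),ray(w,*a,z).round(4),dep(w,*a).round(4))
for u in (420,430,445,465,480): 
    a=P(u,500); print('fing',np.round(a),dep(w,*a).round(4))
R,t=pose(w);print('cam',-R.T@t)
E
python3 wm.py
```

```text
ctip [277.5 197. ] [0.5964 0.1189 0.059 ] [0.5967 0.1187 0.0611]
mtip [129.5 190. ] [0.599  0.1893 0.059 ] [0.5911 0.2215 0.001 ]
blockR [342.3 230. ] [0.5797 0.0871 0.056 ] [0.5793 0.087  0.0546]
blockL [220.6 230. ] [0.579  0.1482 0.056 ] [0.5789 0.1483 0.0556]
frame [271.8 240. ] [0.5873 0.1163 0.102 ] [0.5768 0.1213 0.0653]
fing [299. 300.] [0.5572 0.1073 0.0892]
fing [306. 300.] [0.5603 0.1041 0.0956]
fing [317. 300.] [0.5612 0.0998 0.0973]
fing [331. 300.] [0.5618 0.0942 0.0983]
fing [342. 300.] [0.5577 0.0892 0.0898]
cam [0.62095184 0.10032945 0.21959792]
```

```bash
python3 - <<'E'
from h import *
s=load('side')
for cy in range(70,240,8):
    a=(260+115/3,150+cy/3); print(cy,dep(s,*a).round(3), s['pixels'][int(a[1]),int(a[0])], dep(s,260+85/3,a[1]).round(3))
cv2.imwrite('pics/d.png',cv2.resize(s['pixels'][170:240,265:335],(560,560),interpolation=cv2.INTER_CUBIC)[...,::-1])
E
```

```text
70 [0.554 0.063 0.195] [37 40 44] [0.535 0.082 0.181]
78 [0.554 0.064 0.187] [103 105 107] [0.535 0.079 0.176]
86 [0.553 0.059 0.185] [125 126 129] [0.535 0.079 0.17 ]
94 [0.553 0.058 0.179] [133 133 136] [0.535 0.08  0.162]
102 [0.553 0.053 0.177] [133 134 136] [0.535 0.082 0.154]
110 [0.553 0.047 0.176] [133 134 137] [0.534 0.081 0.148]
118 [0.552 0.045 0.171] [110 111 114] [0.535 0.217 0.026]
126 [0.552 0.04  0.169] [129 130 132] [0.534 0.12  0.101]
134 [0.552 0.037 0.164] [79 81 82] [0.534 0.111 0.102]
142 [0.552 0.052 0.145] [26 30 33] [0.534 0.117 0.089]
150 [0.554 0.086 0.108] [23 22 26] [0.534 0.115 0.083]
158 [0.554 0.085 0.102] [29 32 35] [0.533 0.117 0.074]
166 [0.554 0.088 0.092] [33 35 36] [0.533 0.115 0.068]
174 [0.554 0.094 0.079] [62 63 64] [0.533 0.113 0.063]
182 [0.554 0.112 0.055] [164 163 165] [0.533 0.114 0.054]
190 [0.554 0.101 0.057] [167 165 169] [0.532 0.103 0.056]
198 [0.553 0.094 0.055] [167 167 169] [0.532 0.093 0.058]
206 [0.553 0.084 0.057] [208 207 209] [0.532 0.089 0.054]
214 [0.553 0.084 0.049] [160 158 160] [0.532 0.085 0.05 ]
222 [0.553 0.082 0.044] [157 155 158] [0.531 0.087 0.04 ]
230 [0.553 0.085 0.033] [159 157 160] [0.531 0.085 0.033]
238 [0.553 0.085 0.025] [164 163 164] [0.531 0.086 0.025]
```

View pics/d.png

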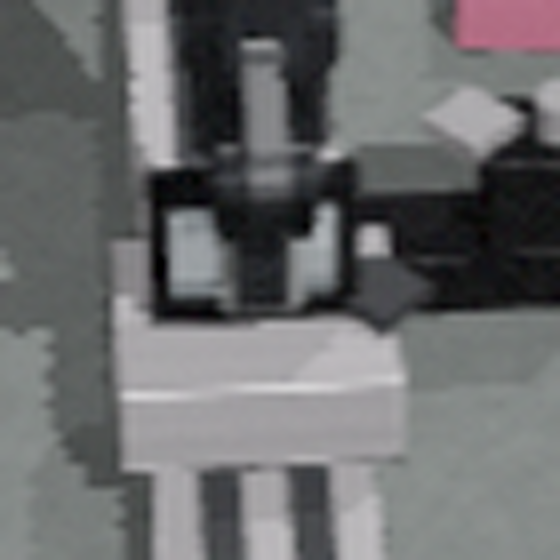

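The finger ends at about z 0.07, higher than the reported TCP (0.042). It passed over the block and is pushing the sample frame instead, which still slides the carriage. Remaining distance is about 70 mm. I'll push 63 mm and then measure again.

Call:
move_arm:
  rows:
    - {"jaw": 0, "travel": [0, 0.6, 0], "angular": [0, 0, 0]}
    - {"jaw": 0, "travel": [0, 1.3, 0], "angular": [0, 0, 0]}
    - {"jaw": 0, "travel": [0, 2.0, 0], "angular": [0, 0, 0]}
    - {"jaw": 0, "travel": [0, 2.7, 0], "angular": [0, 0, 0]}
    - {"jaw": 0, "travel": [0, 3.4, 0], "angular": [0, 0, 0]}
    - {"jaw": 0, "travel": [0, 4.1, 0], "angular": [0, 0, 0]}
    - {"jaw": 0, "travel": [-0.1, 4.8, 0], "angular": [0, 0, 0]}
    - {"jaw": 0, "travel": [-0.1, 5.4, 0], "angular": [0, 0, 0]}
    - {"jaw": 0, "travel": [-0.1, 5.9, 0], "angular": [0, 0, 0]}
    - {"jaw": 0, "travel": [-0.1, 6.2, 0], "angular": [0, 0, 0]}
    - {"jaw": 0, "travel": [-0.1, 6.3, 0], "angular": [0, 0, 0]}
    - {"jaw": 0, "travel": [-0.1, 6.3, 0], "angular": [0, 0, 0]}

```text
time: 5.32
eef_pos: [0.5506, 0.1629, 0.0425]
orientation: [-3.141, -0.015, 0.001]
force: [0.1, -0.2, 0.4]
finger_gap: 0.0001
finger_force: 0.1
```

```bash
python3 - <<'E'
from h import *
w=snap('wrist');q=env.sense();print(q['eef_pos'],q['force'])
for n,x in (('c',.597),('m',.600)): print(n,proj(w,(x,.187,.059)))
cv2.imwrite('pics/e.png',cv2.resize(w['pixels'][100:300,200:440],(720,600),interpolation=cv2.INTER_CUBIC)[...,::-1])
E
```

```text
[0.54998969 0.16287037 0.04228187] [-0.98067752  0.56231322 -0.62012991]
c (np.float64(265.44488672936563), np.float64(193.17438439415633))
m (np.float64(265.24049985650095), np.float64(186.866158352201))
```

View pics/e.png

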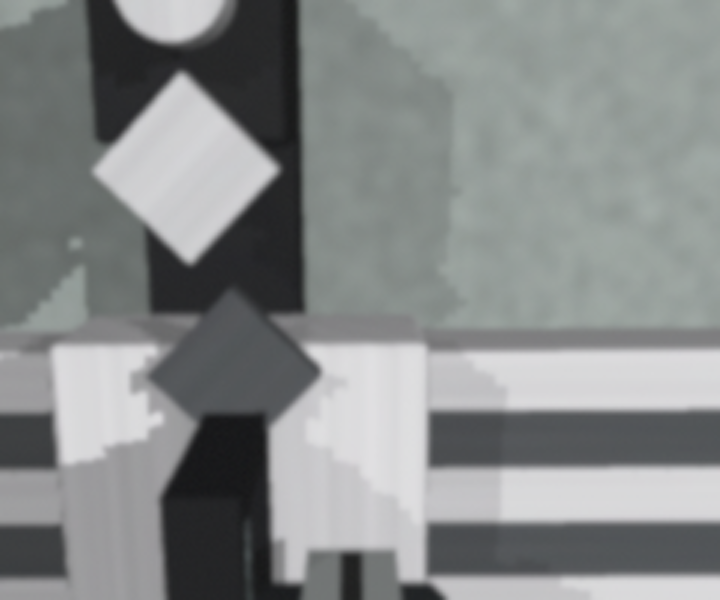

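The carriage tip is at (234,288) and the marker tip at (190,266) at 3x, a difference of 14.7 px or about 7.0 mm. I'll push that far.

Call:
move_arm:
  rows:
    - {"jaw": 0, "travel": [0, 0.2, 0], "angular": [0, 0, 0]}
    - {"jaw": 0, "travel": [0, 0.4, 0], "angular": [0, 0, 0]}
    - {"jaw": 0, "travel": [0, 0.55, 0], "angular": [0, 0, 0]}
    - {"jaw": 0, "travel": [0, 0.65, 0], "angular": [0, 0, 0]}
    - {"jaw": 0, "travel": [0, 0.7, 0], "angular": [0, 0, 0]}
    - {"jaw": 0, "travel": [0, 0.7, 0], "angular": [0, 0, 0]}
    - {"jaw": 0, "travel": [0, 0.7, 0], "angular": [0, 0, 0]}

```text
time: 5.95
eef_pos: [0.5501, 0.1692, 0.0421]
orientation: [3.141, 0.015, -0.002]
force: [-2.3, -3.0, 1.2]
finger_gap: -0.0002
finger_force: 1.3
```

```bash
cat > tips.py <<'E'
from h import *
import sys
w=snap('wrist');q=env.sense();print(q['time'],q['eef_pos'],q['force'])
g=w['pixels'].astype(int).mean(2)
# report predicted tip pixels and save the view
print(proj(w,(.597,.187,.059)),proj(w,(.600,.187,.059)))
cv2.imwrite(sys.argv[1],cv2.resize(w['pixels'][100:300,200:440],(720,600),interpolation=cv2.INTER_CUBIC)[...,::-1])
E
python3 tips.py pics/f.png
```

```text
6.0 [0.55017577 0.1691515  0.04208329] [-1.9143687  -2.00726512  0.03789381]
(np.float64(278.3660554101759), np.float64(192.49071598624278)) (np.float64(278.2283580025588), np.float64(186.15666161343077))
```

View pics/f.png

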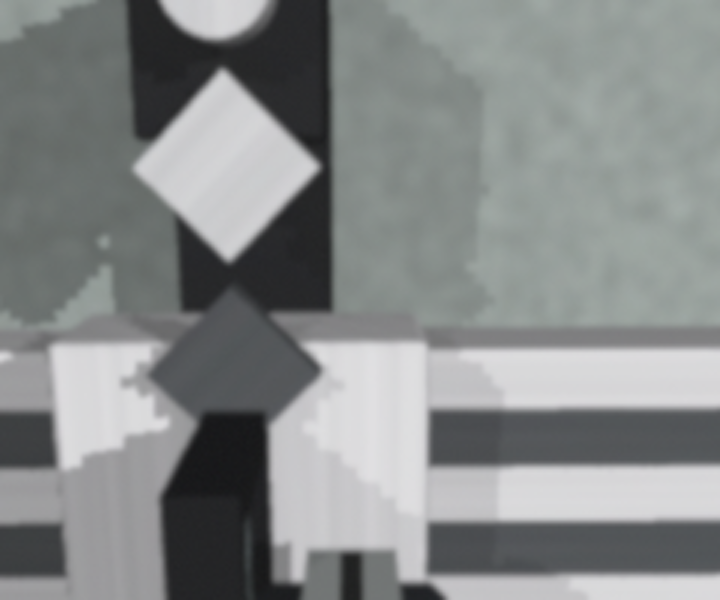

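The tips are at (234,286) and (229,264) at 3x, about 0.7 mm apart along the rail, so the carriage is on its mark. I'll back off, rise and go to the round key.

Call:
move_arm:
  rows:
    - {"jaw": 0, "travel": [0, -0.5, 0], "angular": [0, 0, 0]}
    - {"jaw": 0, "travel": [0, -1.3, 0], "angular": [0, 0, 0]}
    - {"jaw": 0, "travel": [0, -2.0, 1], "angular": [0, 0, 0]}
    - {"jaw": 0, "travel": [0, -2.5, 4], "angular": [0, 0, 0]}
    - {"jaw": 0, "travel": [0, -2.5, 7.5], "angular": [0, 0, 0]}
    - {"jaw": 0, "travel": [0, -2.5, 11], "angular": [0, 0, 0]}
    - {"jaw": 0, "travel": [0, -4.5, 13], "angular": [0, 0, 0]}
    - {"jaw": 0, "travel": [-0.5, -8, 14], "angular": [0, 0, 0]}
    - {"jaw": 0, "travel": [-1, -11.5, 14], "angular": [0, 0, 0]}
    - {"jaw": 0, "travel": [-1.5, -15, 14], "angular": [0, 0, 0]}
    - {"jaw": 0, "travel": [-2, -18.5, 14], "angular": [0, 0, 0]}
    - {"jaw": 0, "travel": [-2.5, -22, 14], "angular": [0, 0, 0]}

```text
time: 7.0
eef_pos: [0.526, -0.0528, 0.1839]
orientation: [3.141, 0.015, 0.005]
force: [0.7, 0.1, 0.2]
finger_gap: 0.0001
finger_force: 0.0
```

Call:
move_arm:
  rows:
    - {"jaw": 0, "travel": [-0.5, -3.5, 0], "angular": [0, 0, 0]}
    - {"jaw": 0, "travel": [-1, -7, 0], "angular": [0, 0, 0]}
    - {"jaw": 0, "travel": [-1.5, -10.5, 0], "angular": [0, 0, 0]}
    - {"jaw": 0, "travel": [-2, -14, 0], "angular": [0, 0, 0]}
    - {"jaw": 0, "travel": [-2.5, -17.5, 0], "angular": [0, 0, 0]}
    - {"jaw": 0, "travel": [-2.7, -21, 0], "angular": [0, 0, 0]}
    - {"jaw": 0, "travel": [-2.7, -24.5, 0], "angular": [0, 0, 0]}
    - {"jaw": 0, "travel": [-2.7, -28, 0], "angular": [0, 0, 0]}
    - {"jaw": 0, "travel": [-2.7, -30, -2], "angular": [0, 0, 0]}
    - {"jaw": 0, "travel": [-2.7, -30, -5], "angular": [0, 0, 0]}
    - {"jaw": 0, "travel": [-2.7, -30, -8], "angular": [0, 0, 0]}
    - {"jaw": 0, "travel": [-2.7, -30, -8], "angular": [0, 0, 0]}

```text
time: 8.0
eef_pos: [0.4942, -0.3487, 0.0967]
orientation: [-3.134, -0.012, 0.013]
force: [-0.6, 1.3, -1.5]
finger_gap: -0.0001
finger_force: 0.0
```

```bash
python3 - <<'E'
import meas; from meas import *
print('carriage tip dark:')
d=(im[220:236,235:262].mean(2)<78); 
s=snap('side');w=snap('wrist');q=env.sense();print(q['eef_pos'],q['force'],q['orientation'])
o=np.hstack([cv2.resize(s['pixels'][310:470,210:360],(375,400)),cv2.resize(w['pixels'],(425,319))[list(range(319))+[0]*81]])
o=np.vstack([o,cv2.resize(c['pixels'][205:265,190:310],(800,400))])[:600]
cv2.imwrite('pics/g.png',o[...,::-1])
E
```

```text
rail x=0.5521+-0.0078*y n=26
carriage tip dark:
[ 0.49942604 -0.35143403  0.10388103] [-0.13153925 -0.80343802  0.58144593] [3.14060674e+00 1.48107957e-02 2.29335019e-03]
```

View pics/g.png

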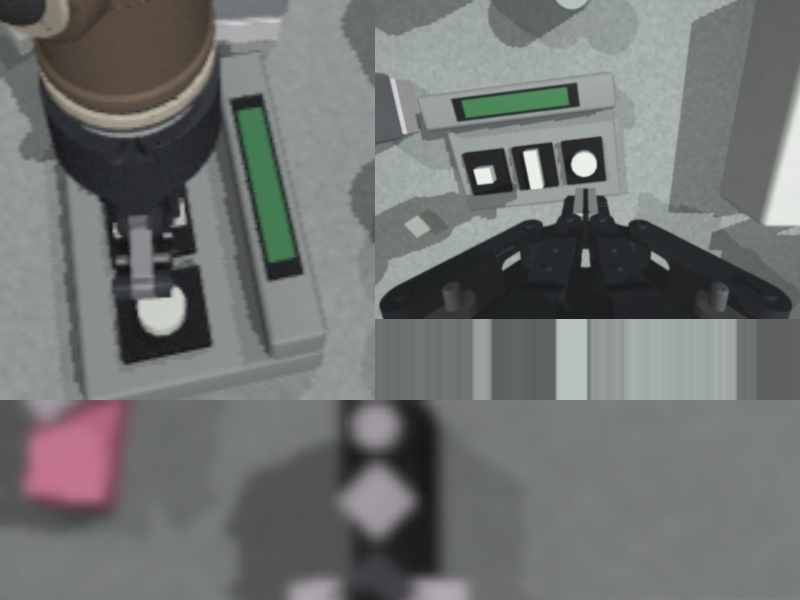

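```bash
python3 - <<'E'
from h import *
w=load('wrist');s=load('side')
m=(w['pixels'].min(2)>200).astype(np.uint8);m[:200]=0;m[310:]=0;m[:,:130]=0;m[:,355:]=0
n,_,st,ce=cv2.connectedComponentsWithStats(m)
for i in range(1,n):
    if st[i,4]>60: print(st[i],ce[i].round(1),ray(w,*ce[i],.048).round(4),dep(w,*ce[i]).round(4))
for z in (.104,.12,.13): print(z,[(round((u-210)*2.5),round((v-310)*2.5)) for u,v in [proj(s,(.4994,-.3514,z))]])
# finger depth column in side crop
for r in range(215,310,8): print(r,dep(s,210+145/2.5,310+r/2.5).round(3))
E
```

```text
[ 224  227   28   58 1053] [238.  255.1] [ 0.4892 -0.2944  0.048 ] [ 0.4898 -0.2949  0.05  ]
[ 296  229   37   36 1038] [314.4 246.8] [ 0.496  -0.3497  0.048 ] [ 0.4963 -0.3497  0.049 ]
[149 253  28  24 523] [163.  264.4] [ 0.4814 -0.2391  0.048 ] [ 0.4814 -0.2391  0.048 ]
0.104 [(161, 268)]
0.12 [(159, 256)]
0.13 [(158, 248)]
215 [ 0.499 -0.387  0.248]
223 [ 0.499 -0.388  0.242]
231 [ 0.499 -0.391  0.24 ]
239 [ 0.499 -0.394  0.239]
247 [ 0.499 -0.396  0.235]
255 [ 0.498 -0.398  0.233]
263 [ 0.498 -0.401  0.232]
271 [ 0.498 -0.404  0.23 ]
279 [ 0.498 -0.407  0.229]
287 [ 0.498 -0.41   0.228]
295 [ 0.498 -0.411  0.222]
303 [ 0.487 -0.348  0.048]
```

Call:
move_arm:
  rows:
    - {"jaw": 0, "travel": [-0.3, 0.1, -2], "angular": [0, 0, 0]}
    - {"jaw": 0, "travel": [-0.3, 0.1, -4], "angular": [0, 0, 0]}
    - {"jaw": 0, "travel": [-0.3, 0.1, -5], "angular": [0, 0, 0]}
    - {"jaw": 0, "travel": [-0.3, 0.1, -5], "angular": [0, 0, 0]}
    - {"jaw": 0, "travel": [-0.3, 0.1, -5], "angular": [0, 0, 0]}

```text
time: 8.57
eef_pos: [0.4968, -0.3502, 0.0538]
orientation: [3.14, 0.016, 0.002]
force: [0.3, 0.2, 0.2]
finger_gap: -0.0003
finger_force: 0.0
```

```bash
python3 - <<'E'
from h import *
w=snap('wrist');s=snap('side');q=env.sense();print(q['eef_pos'],q['force'])
# finger profile: depth points from side within 30 mm of the TCP in xy
R,t=pose(s);v,u=np.mgrid[0:480,0:640];D=s['depth'];P=(np.stack([(u-s['cx'])/s['fx']*D,(v-s['cy'])/s['fy']*D,D],-1)-t)@R
e=q['eef_pos'];k=(abs(P[...,0]-e[0])<.03)&(abs(P[...,1]-e[1])<.03)&(D>0)&(P[...,2]<.14)
z=P[k][:,2];print(np.histogram(z,np.arange(.02,.145,.005)))
k&=(P[...,2]>.056)
print(P[k][np.argsort(P[k][:,2])[:8]].round(3))
o=np.hstack([cv2.resize(s['pixels'][330:470,220:330],(314,400)),cv2.resize(w['pixels'][180:360,200:440],(480,360))[list(range(360))+[0]*40]])
cv2.imwrite('pics/h.png',o[...,::-1])
E
```

```text
[ 0.49738566 -0.35078265  0.05453033] [-0.31369226 -0.37350482  0.6252481 ]
(array([  0, 114, 384, 508,  84,  20,   1,   0,   0,   0,   0,   0,   0,
         0,   0,   0,   0,   3,   6,   0,   0,   0,   2,   7]), array([0.02 , 0.025, 0.03 , 0.035, 0.04 , 0.045, 0.05 , 0.055, 0.06 ,
       0.065, 0.07 , 0.075, 0.08 , 0.085, 0.09 , 0.095, 0.1  , 0.105,
       0.11 , 0.115, 0.12 , 0.125, 0.13 , 0.135, 0.14 ]))
[[ 0.507 -0.355  0.108]
 [ 0.507 -0.356  0.108]
 [ 0.506 -0.358  0.109]
 [ 0.504 -0.358  0.11 ]
 [ 0.503 -0.359  0.112]
 [ 0.506 -0.358  0.112]
 [ 0.505 -0.358  0.114]
 [ 0.503 -0.358  0.114]]
```

View pics/h.png

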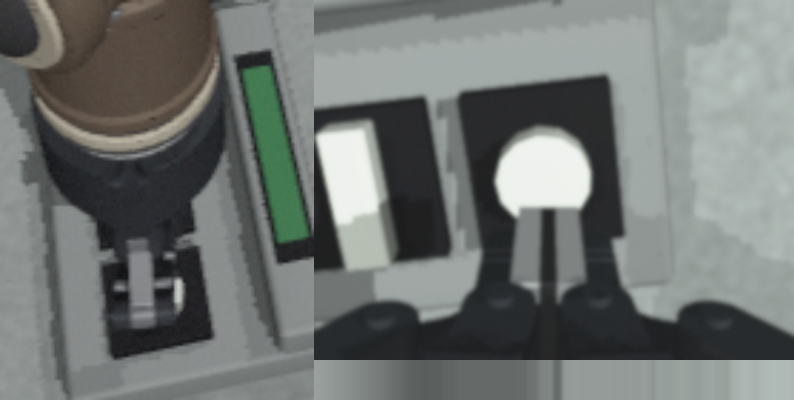

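The wrist crop shows the finger pair at col 548, centred over the round key at col 543. I'll descend in small steps and watch the force.

Call:
move_arm:
  rows:
    - {"jaw": 0, "travel": [0, 0, -0.3], "angular": [0, 0, 0]}
    - {"jaw": 0, "travel": [0, 0, -0.6], "angular": [0, 0, 0]}
    - {"jaw": 0, "travel": [0, 0, -0.8], "angular": [0, 0, 0]}
    - {"jaw": 0, "travel": [0, 0, -0.8], "angular": [0, 0, 0]}
    - {"jaw": 0, "travel": [0, 0, -0.8], "angular": [0, 0, 0]}

```text
time: 9.08
eef_pos: [0.4957, -0.3496, 0.0442]
orientation: [-3.141, -0.015, 0.001]
force: [1.2, -0.4, -0.8]
finger_gap: -0.0001
finger_force: 0.0
```

Call:
move_arm:
  rows:
    - {"jaw": 0, "travel": [0, 0, -0.3], "angular": [0, 0, 0]}
    - {"jaw": 0, "travel": [0, 0, -0.5], "angular": [0, 0, 0]}
    - {"jaw": 0, "travel": [0, 0, -0.5], "angular": [0, 0, 0]}
    - {"jaw": 0, "travel": [0, 0, -0.5], "angular": [0, 0, 0]}

```text
time: 9.42
eef_pos: [0.4956, -0.3496, 0.0391]
orientation: [-3.141, -0.015, 0.001]
force: [-0.3, 0.5, -1.3]
finger_gap: -0.0001
finger_force: 0.0
```

Call:
move_arm:
  rows:
    - {"jaw": 0, "travel": [0, 0, -0.3], "angular": [0, 0, 0]}
    - {"jaw": 0, "travel": [0, 0, -0.5], "angular": [0, 0, 0]}
    - {"jaw": 0, "travel": [0, 0, -0.5], "angular": [0, 0, 0]}
    - {"jaw": 0, "travel": [0, 0, -0.5], "angular": [0, 0, 0]}

```text
time: 9.75
eef_pos: [0.4957, -0.3496, 0.0342]
orientation: [-3.141, -0.015, 0.001]
force: [0.0, -0.0, 0.8]
finger_gap: 0.0002
finger_force: 0.0
```

Call:
move_arm:
  rows:
    - {"jaw": 0, "travel": [0, 0, -0.2], "angular": [0, 0, 0]}
    - {"jaw": 0, "travel": [0, 0, -0.4], "angular": [0, 0, 0]}
    - {"jaw": 0, "travel": [0, 0, -0.4], "angular": [0, 0, 0]}
    - {"jaw": 0, "travel": [0, 0, -0.4], "angular": [0, 0, 0]}

```text
time: 10.08
eef_pos: [0.4957, -0.3496, 0.0302]
orientation: [-3.141, -0.015, 0.001]
force: [-0.1, 0.6, 0.1]
finger_gap: 0.0001
finger_force: 0.0
```

```bash
cat > keys.py <<'E'
from h import *
w=snap('wrist');q=env.sense();print(q['time'],q['eef_pos'],q['force'],q['moment'])
m=(w['pixels'].min(2)>190).astype(np.uint8);m[:150]=0;m[330:]=0;m[:,:100]=0;m[:,400:]=0
n,_,st,ce=cv2.connectedComponentsWithStats(m)
D=w['depth'];R,t=pose(w);v,u=np.mgrid[0:480,0:640]
P=(np.stack([(u-w['cx'])/w['fx']*D,(v-w['cy'])/w['fy']*D,D],-1)-t)@R
for i in range(1,n):
    if st[i,4]>60:
        k=cv2.connectedComponents(m)[1]==i; p=np.median(P[k],0); print(st[i],p.round(4))
E
python3 keys.py
```

```text
10.1333 [ 0.49580346 -0.3497303   0.03036677] [-0.6495132  -0.13331356  0.88723476] [ 0.01565642 -0.02400771  0.01748969]
[ 187  256   36   50 1279] [ 0.4977 -0.2936  0.048 ]
[ 290  260   52   34 1101] [ 0.5012 -0.3501  0.048 ]
[100 291  23  29 524] [ 0.4827 -0.2424  0.0478]
```

Call:
move_arm:
  rows:
    - {"jaw": 0, "travel": [0, 0, -0.2], "angular": [0, 0, 0]}
    - {"jaw": 0, "travel": [0, 0, -0.4], "angular": [0, 0, 0]}
    - {"jaw": 0, "travel": [0, 0, -0.4], "angular": [0, 0, 0]}
    - {"jaw": 0, "travel": [0, 0, -0.4], "angular": [0, 0, 0]}

```text
time: 10.47
eef_pos: [0.4957, -0.3496, 0.0262]
orientation: [-3.141, -0.015, 0.001]
force: [-0.0, 0.3, -0.9]
finger_gap: -0.0001
finger_force: 0.0
```

```bash
python3 keys.py
```

```text
10.5167 [ 0.49577252 -0.34968969  0.02630847] [ 0.46006367 -0.49754622 -0.19040301] [-0.00531248 -0.00173755 -0.00158604]
[ 184  259   37   48 1280] [ 0.4984 -0.2933  0.0479]
[290 262  52  32 946] [ 0.5023 -0.351   0.0479]
[100 295  19  28 415] [ 0.4826 -0.2437  0.0479]
```

Call:
move_arm:
  rows:
    - {"jaw": 0, "travel": [0, 0, -0.2], "angular": [0, 0, 0]}
    - {"jaw": 0, "travel": [0, 0, -0.4], "angular": [0, 0, 0]}
    - {"jaw": 0, "travel": [0, 0, -0.4], "angular": [0, 0, 0]}
    - {"jaw": 0, "travel": [0, 0, -0.4], "angular": [0, 0, 0]}

```text
time: 10.85
eef_pos: [0.4957, -0.3496, 0.0222]
orientation: [-3.141, -0.015, 0.001]
force: [-0.0, -0.3, 0.0]
finger_gap: -0.0
finger_force: 0.0
```

```bash
python3 keys.py
```

```text
10.9 [ 0.49577712 -0.34967353  0.02231115] [ 0.48714391 -0.18768241  0.25406137] [-0.01532145  0.00069797  0.00957709]
[ 181  261   37   50 1280] [ 0.4988 -0.2929  0.0479]
[290 265  52  29 816] [ 0.5032 -0.351   0.048 ]
[100 298  13  24 242] [ 0.484  -0.2449  0.0478]
```

Call:
move_arm:
  rows:
    - {"jaw": 0, "travel": [0, 0, -0.2], "angular": [0, 0, 0]}
    - {"jaw": 0, "travel": [0, 0, -0.3], "angular": [0, 0, 0]}
    - {"jaw": 0, "travel": [0, 0, -0.3], "angular": [0, 0, 0]}
    - {"jaw": 0, "travel": [0, 0, -0.3], "angular": [0, 0, 0]}

```text
time: 11.23
eef_pos: [0.4958, -0.3497, 0.0193]
orientation: [-3.141, -0.015, 0.0]
force: [0.3, 0.1, 0.7]
finger_gap: 0.0001
finger_force: 0.0
```

```bash
python3 keys.py
```

```text
11.2833 [ 0.49586079 -0.34976836  0.01943099] [-0.2498347   0.34307228 -1.24490464] [-0.02551068 -0.00110961  0.05872192]
[ 178  263   37   51 1310] [ 0.4989 -0.2929  0.0479]
[289 267  54  27 717] [ 0.5039 -0.3511  0.0479]
[100 301   9  24 159] [ 0.4835 -0.2458  0.0478]
```

```bash
python3 - <<'E'
from h import *
w=load('wrist')
for col in (308,316,324):
  for r in range(276,330,5): print(col,r,dep(w,col,r).round(3),w['pixels'][r,col])
E
```

```text
308 276 [ 0.505 -0.346  0.048] [240 243 240]
308 281 [ 0.503 -0.346  0.049] [224 229 223]
308 286 [ 0.505 -0.347  0.061] [130 134 133]
308 291 [ 0.505 -0.347  0.066] [130 134 133]
308 296 [ 0.505 -0.347  0.07 ] [130 134 133]
308 301 [ 0.506 -0.347  0.076] [130 134 133]
308 306 [ 0.505 -0.347  0.08 ] [130 134 133]
308 311 [ 0.505 -0.347  0.083] [130 134 133]
308 316 [ 0.506 -0.347  0.088] [130 134 133]
308 321 [ 0.505 -0.347  0.091] [168 173 173]
308 326 [ 0.506 -0.348  0.096] [76 79 80]
316 276 [ 0.505 -0.35   0.048] [240 243 240]
316 281 [ 0.503 -0.35   0.049] [237 240 237]
316 286 [ 0.506 -0.35   0.062] [39 39 40]
316 291 [ 0.505 -0.35   0.066] [39 39 39]
316 296 [ 0.506 -0.35   0.071] [38 38 39]
316 301 [ 0.505 -0.35   0.075] [38 38 39]
316 306 [ 0.505 -0.35   0.08 ] [38 38 38]
316 311 [ 0.505 -0.35   0.083] [38 39 38]
316 316 [ 0.506 -0.35   0.088] [35 35 35]
316 321 [ 0.506 -0.35   0.092] [45 46 47]
316 326 [ 0.504 -0.35   0.092] [41 42 43]
324 276 [ 0.505 -0.354  0.048] [241 243 240]
324 281 [ 0.502 -0.354  0.048] [238 241 237]
324 286 [ 0.505 -0.354  0.061] [130 134 133]
324 291 [ 0.505 -0.354  0.065] [130 134 133]
324 296 [ 0.506 -0.353  0.071] [130 134 133]
324 301 [ 0.506 -0.353  0.076] [131 134 133]
324 306 [ 0.506 -0.353  0.08 ] [130 134 133]
324 311 [ 0.505 -0.353  0.083] [130 134 133]
324 316 [ 0.506 -0.353  0.088] [127 130 130]
324 321 [ 0.505 -0.353  0.091] [132 136 136]
324 326 [ 0.503 -0.353  0.091] [110 113 113]
```

The wrist depth puts the true finger end 39 mm above the reported TCP, at z about 0.058, so contact should come at a reported z of about 0.009.

Call:
move_arm:
  rows:
    - {"jaw": 0, "travel": [0, 0, -0.4], "angular": [0, 0, 0]}
    - {"jaw": 0, "travel": [0, 0, -0.8], "angular": [0, 0, 0]}
    - {"jaw": 0, "travel": [0, 0, -1.0], "angular": [0, 0, 0]}
    - {"jaw": 0, "travel": [0, 0, -1.2], "angular": [0, 0, 0]}
    - {"jaw": 0, "travel": [0, 0, -1.2], "angular": [0, 0, 0]}
    - {"jaw": 0, "travel": [0, 0, -1.2], "angular": [0, 0, 0]}

```text
time: 11.78
eef_pos: [0.4963, -0.3501, 0.0079]
orientation: [3.141, 0.015, 0.001]
force: [-0.6, -0.3, 3.7]
finger_gap: 0.0003
finger_force: 2.0
```

```bash
python3 keys.py
```

```text
11.8333 [ 0.49631672 -0.35011824  0.00796615] [ 0.30519799 -0.05895162  4.34468028] [-0.02979673 -0.00981821  0.02160763]
[ 167  273   39   48 1335] [ 0.5    -0.2935  0.0479]
[292 273  50  21 424] [ 0.5057 -0.3515  0.0425]
```

The round key is 5.5 mm down at about 4 N. I'll finish the press, lift off and shift over the bar key.

Call:
move_arm:
  rows:
    - {"jaw": 0, "travel": [0, 0, -0.1], "angular": [0, 0, 0]}
    - {"jaw": 0, "travel": [0, 0, -0.1], "angular": [0, 0, 0]}
    - {"jaw": 0, "travel": [0, 0, 1.5], "angular": [0, 0, 0]}
    - {"jaw": 0, "travel": [0, 0, 3], "angular": [0, 0, 0]}
    - {"jaw": 0, "travel": [0, 0, 3], "angular": [0, 0, 0]}
    - {"jaw": 0, "travel": [-0.3, 2.8, 3], "angular": [0, 0, 0]}
    - {"jaw": 0, "travel": [-0.7, 5.5, 3], "angular": [0, 0, 0]}
    - {"jaw": 0, "travel": [-0.7, 5.5, 3], "angular": [0, 0, 0]}
    - {"jaw": 0, "travel": [-0.7, 5.5, 2], "angular": [0, 0, 0]}
    - {"jaw": 0, "travel": [-0.7, 5.5, 1.2], "angular": [0, 0, 0]}
    - {"jaw": 0, "travel": [-0.7, 5.5, 1.2], "angular": [0, 0, 0]}

```text
time: 12.75
eef_pos: [0.4872, -0.2942, 0.0167]
orientation: [-3.139, -0.015, 0.005]
force: [0.6, -0.5, -1.3]
finger_gap: 0.0004
finger_force: 0.0
```

```bash
python3 keys.py
```

```text
12.8 [ 0.48763046 -0.29460427  0.01741501] [-0.33988009  0.69451665  0.44244341] [-0.00347421  0.02208748 -0.05668702]
[295 249  33  35 995] [ 0.5023 -0.2924  0.0479]
[ 178  288   40   35 1154] [ 0.4825 -0.2388  0.0479]
```

Call:
move_arm:
  rows:
    - {"jaw": 0, "travel": [0.1, 0, -0.4], "angular": [0, 0, 0]}
    - {"jaw": 0, "travel": [0.1, 0, -0.8], "angular": [0, 0, 0]}
    - {"jaw": 0, "travel": [0.1, 0, -1.1], "angular": [0, 0, 0]}
    - {"jaw": 0, "travel": [0.1, 0, -1.2], "angular": [0, 0, 0]}
    - {"jaw": 0, "travel": [0.1, 0, -1.3], "angular": [0, 0, 0]}
    - {"jaw": 0, "travel": [0.1, 0, -1.3], "angular": [0, 0, 0]}

```text
time: 13.3
eef_pos: [0.4906, -0.2958, 0.0074]
orientation: [3.14, 0.015, 0.002]
force: [-0.7, -0.9, 3.6]
finger_gap: 0.0003
finger_force: 2.1
```

```bash
python3 keys.py
```

```text
13.35 [ 0.49058035 -0.2958111   0.00738505] [-1.09494316 -3.00345353  4.2985073 ] [-0.27043766  0.11917128  0.04305627]
[291 258  33  34 784] [ 0.5042 -0.2917  0.042 ]
[167 303  41  27 939] [ 0.4845 -0.2388  0.0479]
```

The bar key is fully down (top at 0.042) and the square key is untouched (0.048). I'll lift away.

Call:
move_arm:
  rows:
    - {"jaw": 0, "travel": [0, 0, 2], "angular": [0, 0, 0]}
    - {"jaw": 0, "travel": [0, 0, 5], "angular": [0, 0, 0]}
    - {"jaw": 0, "travel": [0, 0, 9], "angular": [0, 0, 0]}
    - {"jaw": 0, "travel": [0, 0, 13], "angular": [0, 0, 0]}
    - {"jaw": 0, "travel": [0, 0, 15], "angular": [0, 0, 0]}
    - {"jaw": 0, "travel": [0, 0, 15], "angular": [0, 0, 0]}
    - {"jaw": 0, "travel": [0, 0, 15], "angular": [0, 0, 0]}

```text
time: 13.93
eef_pos: [0.4907, -0.2951, 0.158]
orientation: [3.14, 0.015, 0.004]
force: [0.3, -0.9, -0.4]
finger_gap: -0.0
finger_force: 0.0
```

```bash
python3 - <<'E'
from meas import *
q=env.sense();print(q['time'],q['eef_pos'],q['force'])
blob(mn>110,240,212,256,230,.059,'ptr'); 
print(im[224:236,238:258].mean(2).astype(int))
s=snap('side');blob(s['pixels'].min(2)>140,240,350,305,450,.048,'skey',s)
blob(mn>150,220,225,275,262,.056,'block')
E
```

```text
rail x=0.5521+-0.0078*y n=26
13.9833 [ 0.48932838 -0.29415079  0.15597427] [-0.74551058 -0.67753774 -0.48540668]
ptr [241 215  11  10  71] [245.9 219.5] [0.6166 0.1887 0.059 ] (np.float64(0.066), np.float64(0.1882))
[[ 84  84  83  80  71  68  93 125 141 130  98  61  37  28  29  28  32  54
   82 101]
 [ 83  83  82  79  69  50  61  89 104  93  63  39  30  28  28  28  33  54
   83 101]
 [ 83  82  82  79  68  47  41  54  61  55  40  32  29  29  29  27  32  53
   82 101]
 [ 83  82  82  80  68  47  38  44  47  43  37  33  33  31  28  28  32  53
   82 101]
 [ 82  82  82  80  69  50  45  53  59  54  44  36  33  29  28  28  32  53
   82 101]
 [ 83  83  84  82  70  56  55  61  64  62  54  43  37  31  30  29  32  54
   83 102]
 [ 85  85  85  81  73  64  62  65  66  65  62  55  45  37  36  36  36  55
   83 100]
 [109 107 100  87  74  67  66  67  66  67  66  63  58  61  74  83  87  94
  105 113]
 [152 146 127  96  71  64  63  64  65  66  67  66  69  89 121 142 149 152
  155 156]
 [165 151 125  91  61  51  51  52  58  63  66  67  71  91 126 155 168 173
  173 172]
 [161 143 122  96  58  39  37  37 
[... 945 characters left out ...]
] [0.5767 0.2118 0.056 ] (np.float64(0.0262), np.float64(0.2116))
block [244 232  16  30 248] [254.6 247.3] [0.5502 0.1673 0.056 ] (np.float64(-0.0006), np.float64(0.1673))
block [220 237   6   5  25] [222.5 239.2] [0.5696 0.2444 0.056 ] (np.float64(0.0193), np.float64(0.2443))
block [266 237   9   4  33] [270.3 238.5] [0.5713 0.13   0.056 ] (np.float64(0.0202), np.float64(0.1298))
block [220 247   4   4   9] [221. 248.] [0.5485 0.2474 0.056 ] (np.float64(-0.0017), np.float64(0.2475))
block [267 247   8   4  27] [271.1 248.5] [0.5472 0.1279 0.056 ] (np.float64(-0.004), np.float64(0.128))
block [263 257  12   4  33] [270.1 258.6] [0.5231 0.13   0.056 ] (np.float64(-0.028), np.float64(0.1303))
```

Both tips sit at column 246 in the top view, so the carriage is aligned. The keys are up and the arm is clear.

```bash
python3 -c "
from rig import env
print(env.job_done())"
```

```text
the job is handed in; nothing more can be done
None
```

I handed the job in with the carriage lined up with the pointer to about 1 mm. The round key and then the bar key were pressed fully and sprang back, and the square key was not touched. The hand-in returned no verdict, and I did not re-measure the glassware, though the arm stayed clear of it.

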